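# Level the bead balance with its front foot

## Task

The precision balance for weighing beads stands nose-up, so its bubble sits off centre. Swing the red-tipped foot clamp lever from the red mark round to the middle of the green mark (never on to the black one, which drops the foot out), then grip the black foot knob from above, press it down with about 10 N so that the foot stays planted, and turn it until the bubble rests midway between the two black lines of the level. Finish with your grip still on the knob, still pressing it down and the bubble centred, because I will nip the clamp shut while you hold it; leave the balance on its spot and the other things alone.

Things in the scene. Friction and masses are not known exactly. Their poses are not given: they have to be found in the camera images.
- balance: Loose three-footed precision balance, 1.7 kg: grey base 260 x 200 mm, white housing and round steel pan (top 75 mm high) on its rear part, bare apron 30 mm high in front. Origin on the desk; x points to its back, y to its left, z up. The front foot, under the knob, is 95 mm ahead of the origin, two fixed rear feet 100 mm behind it, 80 mm to each side. Only the front foot changes the tilt.
- knob_top (a point): Centre of the top of the foot knob, mid-front on the apron: upright black fluted cylinder 38 mm across, 23 mm tall below this point; this point is 71 mm above the desk and stays so as the knob turns (the base climbs or sinks instead). Fingers have free room all round it from 48 mm above the desk up. Pressing it down loads the front foot, which carries about 11 N unpressed.
- foot_pad: Rubber pad of the front foot, on the desk under the knob; origin at its lowest point. Pressing the knob adds to its load on the desk.
- level_knob: The same knob; origin on the desk under it. Right-handed thread, 10 mm a turn: counter-clockwise from above lowers the front and moves the bubble to the back by 4.9 mm a rad, clockwise does the reverse. At the start 1.2 to 3 rad counter-clockwise are needed. With the clamp open it takes 0.1 N m and stays where left; with the clamp shut it is held fast.
- clamp_lever (a joint): Angle of the foot clamp lever about its upright hinge, rad: 0 at the red mark (shut; an over-centre cam, a few N at the grip to open), 1.0 at the middle of the green mark (open), 1.75 at the black mark. Grows as the lever swings counter-clockwise from above, from pointing to the balance's left toward its front. Stays where left.
- clamp_lever_hinge (a point): Point on the lever's upright hinge axis, 40 mm above the desk, 34 mm left of the knob's axis.
- lever_grip (a point): Top centre of the lever's upright red grip: a round pin 12 mm across, 26 mm tall below this point, 73 mm from the hinge axis, its top 67 mm above the desk, free on all sides. The arm below is a flat bar 9 mm wide, its top 41 mm above the desk.
- vial_mid (a point): Middle of the tubular level, a yellow-green tube 50 mm long along the balance's x, with a black line 8.6 mm to either side of its middle; on the right of the apron, 70 mm right of the knob's axis, 40 mm above the desk. Its axes are the balance's (x to the back).
- bubble_mid (a point): Middle of the pale bubble in the tube, 12 mm long. It runs to the high end and settles in about 1.5 s; centred when its x in vial_mid's frame is 0. Within 2 mm it touches neither line.
- note_pad: Black spiral note pad, 148 x 110 x 16 mm, lying on the desk; a bystander.
- pen_c: Blue ball pen, 145 mm long, lying on the desk; a bystander.
- desk_calculator: Grey pocket calculator, 112 x 68 x 13 mm, on the desk; a bystander.
- tweezers: Steel tweezers, 120 mm long, on the desk; a bystander.
- findings_pot: Round white pot with a dark screw lid, 64 mm across, 40 mm tall; a bystander.
- bracelet_3: Light wooden bead bracelet, 70 mm across, 13 mm tall, on the desk; a bystander.
- monitor: 24 inch monitor, fixed at the back of the desk; origin under its stand. The black screen is 556 mm wide along y, from 100 to 470 mm above the desk, its face 60 mm in front of the origin (toward the robot): the arm must swing past it on the robot's side.

How it is judged:
By the outcome, as a careful person would: the job done as asked, in the order asked, and still so for the second after the job is handed in, while the arm keeps its last pose, push and grip.
It also fails if it takes over 67 s, if anything falls off the work surface, if the arm or the gripper's body presses on something with over 40 N, if the wrist force passes 120 N, or if a joint passes its speed limit or range.

## Robot

A 6-joint arm with a two-finger parallel gripper is mounted at the origin on a cart in front of the work surface, level with it; the furniture and walls round the work are solid. World frame = base frame: x ahead of the robot, y to its left, z up, the work surface at z = 0. Lengths are in mm, angles in rad, forces in N, time in s.
With the tool pointing down it reaches from about 325 to 850 mm from the base axis. Payload 15.5 kg.
Tool frame: the origin (TCP) lies at the very end of the fingers, on their centre line; the grasp point (between the pads) lies 19 mm behind it; z points along the fingers, y is the line along which they close (so a half turn about z gives the same grasp; the last joint's range is limited). The gripper opens to 91 mm and grips with 3 to 60 N. Pads are 32 mm wide; open, the fingers measure 118 mm over their backs; the gripper's body (76 mm by 178 mm) begins 60 mm behind the grasp point.
Start: joints at [-1.252, 0.494, 1.345, -0, 1.302, -0.096], TCP at [251.88, -571.999, 213.915] pointing down, gripper open.
Joint ranges: [-2.91, 2.91], [-0.82, 2.16], [0.22, 2.67], [-1.22, 4.37], [0.12, 2.79], [-3.08, 3.08]. Speed limits (rad/s): [1.89, 1.89, 2.57, 3.01, 3.01, 3.01].

## Interface

Orientations are given as a 3x3 rotation matrix whose columns are the frame's x, y, z axes.
In Python, from cell import r gives the robot as it stands. The module is installed in compiled form; this text tells all that it offers.
- The arm moves only by the tool jog_arm, never from a script. Its argument "steps" is a list of rows, each an object of numbers: "claw": the closure, from -1 (fully open) to 1 (shut); "x", "y", "z": the shift along the world's x, y, z in mm; "roll": the turn about the world's z in rad. A call has 1 to 10 rows; each row is the pose to reach, as a shift and turn from the pose commanded when the call began; what a row does not reach only later rows make up. A row lasts 1/12 s, in which the tool goes at most 41.7 mm and 7.16 degrees, less where a joint would pass 70% of its speed; a pose out of reach is approached as far as the arm can. A call with a gripper value outside its range is refused whole. The fingers move at their own pace and stop on an object; "squeeze" is the grip in N (left out, the last holds). Time passes only in rows, so rows that repeat a pose let the fingers close. It gives the time, the measured TCP pose, the force, the opening and the grip force at its end, in the units of the state.
- r.get_state(): the state, without advancing time (a new reading comes with each control period).
- r.camera(name): name is "scene" or "top"; returns a dict with "img" (384x512x3 uint8, blue, green, red), "fx", "fy", "cx", "cy" (pixels), "R" (3x3) and "t" (3): a world point X has camera coordinates R X + t. Camera axes: x right, y down, z forward; pixel columns grow to the right and rows downward; lengths in mm; the calibration is good to about 2 mm. A picture is of the moment at which its call begins. There is no depth.
- r.close_job(): hands the job in; it is judged then, once.
The state is a dict: "time": time; "q": joint angles; "joint_velocities": joint speeds; "joint_torque": joint torques, N m; "tool_pos": TCP position; "tcp_rot": TCP orientation; "wrist_force": force on the tool from outside, world axes, zero at the start; "ft_torque": the same for the moment, N m; "finger_gap": finger opening in mm; "gripper_force": force on a finger pad.
Only numpy, scipy, OpenCV 4.12 (cv2) and the standard library are available. Lean on these libraries where they do the work, as an engineer would, in place of code of your own. Each camera call takes 0.05 s, during which the arm holds its last target. There are 200 camera calls.

## Working session

There is one attempt and no reset: what is moved stays moved. The work goes in short steps, Python scripts to look and compute and a tool call to move; the robot and the scene stay as the last step left them, time stands still between calls to the robot, and variables do not carry over. Pictures are saved under pics/ and viewed, at most 11 in all, crops included, and the job is handed in when it is done.

Besides the shell and the picture viewer there is one more tool, called after "Call:" by a JSON object that holds its "op" and its "data", one argument or row to a line. jog_arm: Moves the arm, as the interface text tells. Its arguments: {"type":"object","properties":{"steps":{"type":"array"},"squeeze":{"type":"number"}},"required":["steps"]}

```bash
mkdir -p pics
cat > h.py <<'E'
import numpy as np,cv2
from cell import r
def ray(c,u,v,z):
    R=np.array(c["R"]);t=np.array(c["t"]);o=-R.T@t
    d=R.T@np.array([(u-c["cx"])/c["fx"],(v-c["cy"])/c["fy"],1]);return o+d*(z-o[2])/d[2]
def proj(c,X):
    p=np.array(c["R"])@np.array(X)+np.array(c["t"]);return np.array([c["fx"]*p[0]/p[2]+c["cx"],c["fy"]*p[1]/p[2]+c["cy"]])
E
python3 - <<'E'
from h import *
for n in("scene","top"):
    c=r.camera(n);cv2.imwrite(f"pics/{n}0.png",c["img"])
    R=np.array(c["R"]);print(n,-R.T@np.array(c["t"]),c["fx"],R.round(2).tolist())
s=r.get_state();print(s["time"],s["tool_pos"],np.array(s["tcp_rot"]).round(3).tolist(),s["finger_gap"],s["wrist_force"])
E
```

```text
scene [ -142.63661595 -1191.72583747   580.33040147] 380.91726507086554 [[0.84, -0.54, 0.02], [-0.19, -0.32, -0.93], [0.51, 0.78, -0.37]]
top [ 425.75612997 -145.68092156 1231.0219602 ] 359.9990085385981 [[0.02, -1.0, 0.0], [-1.0, -0.02, -0.08], [0.08, -0.0, -1.0]]
0.1 [ 251.76614628 -571.67163581  213.39809742] [[0.915, 0.403, -0.0], [0.403, -0.915, 0.001], [0.0, -0.001, -1.0]] 91.48050690323763 [-0.26553611  0.30830472 -0.84718854]
```

View pics/scene0.png

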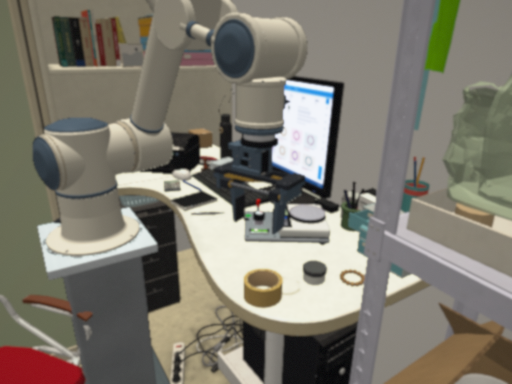

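View pics/top0.png

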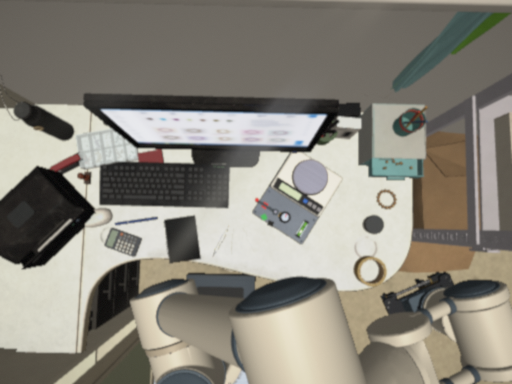

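The scene view shows the balance near (285,225) with the red grip at (258,208). The top view shows the knob near (285,216), the red grip near (260,201) and the green vial near (302,229). I'll crop in for detail.

Run:
```python
from h import *
c=r.camera("top");im=c["img"]
cv2.imwrite("pics/top1.png",cv2.resize(im[150:250,245:345],None,fx=6,fy=6,interpolation=cv2.INTER_CUBIC))
s=r.camera("scene");cv2.imwrite("pics/sc1.png",cv2.resize(s["img"][180:255,225:345],None,fx=6,fy=6,interpolation=cv2.INTER_CUBIC))
for n,c,z in(("top",c,67),("scene",s,67)):
    h=cv2.cvtColor(c["img"],cv2.COLOR_BGR2HSV)
    for nm,lo,hi,zz in(("red",(0,140,90),(6,255,255),60),("red2",(172,140,90),(180,255,255),60),("green",(35,80,80),(85,255,255),40)):
        m=cv2.inRange(h,lo,hi);k,l,st,ce=cv2.connectedComponentsWithStats(m)
        for i in range(1,k):
            if st[i,4]>4:print(n,nm,st[i],ce[i].round(1),ray(c,*ce[i],zz).round(1))
```

```text
top red [415 111   5   2   7] [417.4 111.6] [ 816.5 -693.4   60. ]
top red [ 60 159  18  10  25] [ 69.2 163.1] [614.3 453.6  60. ]
top green [451  13  59  41 503] [481.1  29.3] [1120.3 -927.7   40. ]
top green [404 115   5   4   7] [405.7 116.4] [ 805.3 -662.7   40. ]
top green [261 214   6   6  28] [263.6 216.5] [ 455.3 -188.7   40. ]
top green [301 222   6   8  21] [303.6 225.4] [ 429.1 -321.3   40. ]
top green [297 233   3   3   8] [298.1 234.1] [ 400.1 -303.6   40. ]
scene red [82 11  5  6 22] [84.4 14. ] [ -2013.2 -12177.2     60. ]
scene red [418 185   5   2   8] [419.6 185.6] [1156.3 -341.9   60. ]
scene red [405 190  22   5  61] [414.9 192.4] [1076.1 -379.8   60. ]
scene red [256 198   5   7  25] [257.6 201.2] [ 513.8 -154.8   60. ]
scene red [  0 346  33   4  42] [ 16.2 347. ] [-219.  -508.3   60. ]
scene red [ 42 352  25  11  35] [ 53.7 356.9] [-164.8 -568.5   60. ]
scene red [ 76 366   6   4   7] [ 78.6 367.3] [-132.  -615.7   60. ]
scene red2 [   0  347   83   37 2390] [ 35.  368.1] [-194.2 -579.3   60. ]
scene green [ 424    0   36   73 1521] [441.4  35.3] [-22668.1 -16332.5     40. ]
scene green [404 195   5   2   6] [406.  195.8] [1061.4 -354.8   40. ]
scene green [407 197   4   4   6] [408.8 198.3] [1049.6 -376.9   40. ]
scene green [406 202   4   9  15] [407.7 206.3] [ 982.4 -424.1   40. ]
scene green [343 204   6   7  17] [344.8 207.2] [ 778.  -315.7   40. ]
scene green [245 214   6   3  15] [247.7 215.1] [ 447.6 -199.1   40. ]
scene green [258 230  10   2  18] [262.5 230.4] [ 430.3 -317.9   40. ]
```

View pics/top1.png

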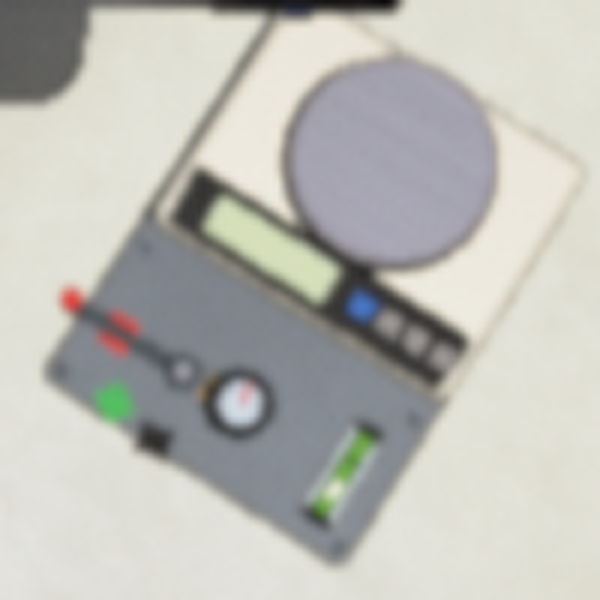

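View pics/sc1.png

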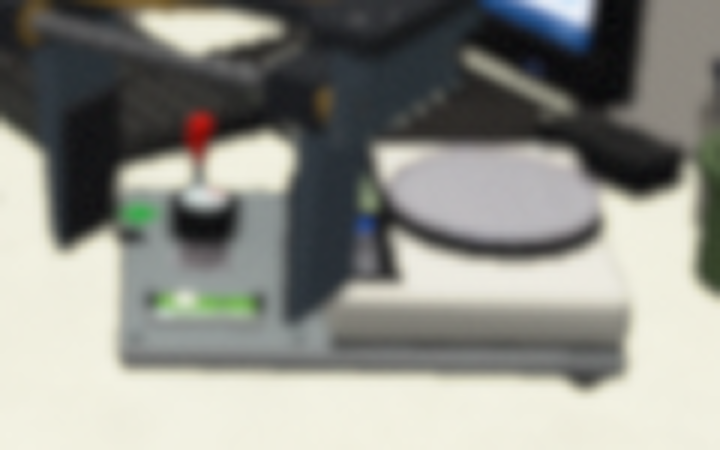

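Top crop (6x, offset 245,150): lever tip (72,300), hinge (184,372), knob top (241,403), green mark (115,403), black mark (153,440), vial ends (368,430) and (317,515), and the bubble near (332,492), toward the front. The scene crop shows the same layout, with the bubble left of the vial's middle, which is the front end.

Run:
```python
from h import *
c=r.camera("top")
f=lambda U,V,z:ray(c,(U+.5)/6-.5+245,(V+.5)/6-.5+150,z)
P={n:f(*a) for n,a in dict(tip=(72,300,64),hinge=(184,372,45),knob=(241,403,71),green=(115,403,31),black=(153,440,31),vf=(317,515,38),vb=(368,430,38),bub=(332,492,40)).items()}
for n in P:print(n,P[n].round(1))
d=P["vb"]-P["vf"];print("vial dir",np.degrees(np.arctan2(d[1],d[0])))
d=P["knob"]-(P["vb"]+P["vf"])/2;print("y dir-90 ",np.degrees(np.arctan2(d[1],d[0]))-90,np.hypot(*d[:2]))
d=P["tip"]-P["knob"];print("tip-knob -90 ",np.degrees(np.arctan2(d[1],d[0]))-90,np.hypot(*d[:2]))
# housing edges: rear right & front corners on base (z~30)
for q in((48,372),(338,562),(442,402),(150,215)):print(f(*q,30).round(1))
# monitor: bottom edge of stand, screen edges
for q,z in(((225,164),0),((225,150),0),((108,103),470),((338,100),470),((135,149),100),((318,148),100),((356,103),470)):print("mon",ray(c,*q,z).round(0))
```

```text
tip [ 509.  -163.9   64. ]
hinge [ 472.2 -226.5   45. ]
knob [ 455.3 -255.7   71. ]
green [ 454.7 -189.5   31. ]
black [ 434.7 -211.    31. ]
vf [ 395.8 -301.6   38. ]
vb [ 443. -329.   38.]
bub [ 408.6 -309.4   40. ]
vial dir -30.183990677925344
y dir-90  -31.07878886140646 69.63401149085624
tip-knob -90  -30.306507956928797 106.32726546288325
[ 471. -152.   30.]
[ 370.1 -314.5   30. ]
[ 459.7 -371.2   30. ]
[ 560.1 -206.9   30. ]
mon [634. -53.   0.]
mon [683. -51.   0.]
mon [682. 169. 470.]
mon [ 701. -329.  470.]
mon [658. 227. 100.]
mon [ 676. -355.  100.]
mon [ 695. -368.  470.]
```

Call:
{"op": "jog_arm", "data": {
  "steps": [
    {"x": 257, "y": 408, "z": 0, "roll": 0.625, "claw": 0.48},
    {"x": 257, "y": 408, "z": 0, "roll": 0.625, "claw": 0.48},
    {"x": 257, "y": 408, "z": 0, "roll": 0.625, "claw": 0.48},
    {"x": 257, "y": 408, "z": 0, "roll": 0.625, "claw": 0.48},
    {"x": 257, "y": 408, "z": 0, "roll": 0.625, "claw": 0.48},
    {"x": 257, "y": 408, "z": 0, "roll": 0.625, "claw": 0.48},
    {"x": 257, "y": 408, "z": 0, "roll": 0.625, "claw": 0.48},
    {"x": 257, "y": 408, "z": 0, "roll": 0.625, "claw": 0.48},
    {"x": 257, "y": 408, "z": 0, "roll": 0.625, "claw": 0.48},
    {"x": 257, "y": 408, "z": 0, "roll": 0.625, "claw": 0.48}
  ]
}}

```text
time: 1.08
tool_pos: [474.6, -217.6, 214.0]
tcp_rot: [[0.507, 0.862, 0.0], [0.862, -0.507, -0.0], [-0.0, 0.0, -1.0]]
wrist_force: [0.6, -1.4, -0.2]
finger_gap: 27.4
gripper_force: 0.0
```

Call:
{"op": "jog_arm", "data": {
  "steps": [
    {"x": 33, "y": 52, "z": -40, "claw": 0.48},
    {"x": 33, "y": 52, "z": -80, "claw": 0.48},
    {"x": 33, "y": 52, "z": -115, "claw": 0.48},
    {"x": 33, "y": 52, "z": -115, "claw": 0.48},
    {"x": 33, "y": 52, "z": -115, "claw": 0.48},
    {"x": 33, "y": 52, "z": -115, "claw": 0.48}
  ]
}}

```text
invalid input at $.steps[0]: expected keys claw, x, y, z, roll
```

Run:
```python
from h import *
for n in("scene","top"):
    s=r.camera(n);im=s["img"]
    a,b=proj(s,(480,-200,60)).astype(int);print(n,a,b,proj(s,r.get_state()["tool_pos"]),proj(s,(509.2,-163.7,67)))
    cv2.imwrite(f"pics/{n}2.png",cv2.resize(im[b-55:b+45,a-60:a+60],None,fx=6,fy=6,interpolation=cv2.INTER_CUBIC)) 
A=cv2.imread("pics/scene2.png");B=cv2.imread("pics/top2.png")
cv2.imwrite("pics/both2.png",cv2.resize(np.hstack([A,B]),(800,333)))
print(r.get_state()["tool_pos"],r.get_state()["finger_gap"])
```

```text
scene 256 207 [258.16346989 164.92190931] [257.81708077 200.47052046]
top 267 208 [275.22046206 207.82025289] [256.55026479 199.45459515]
[ 476.24831098 -214.74422277  213.97937568] 23.62418748721616
```

View pics/both2.png

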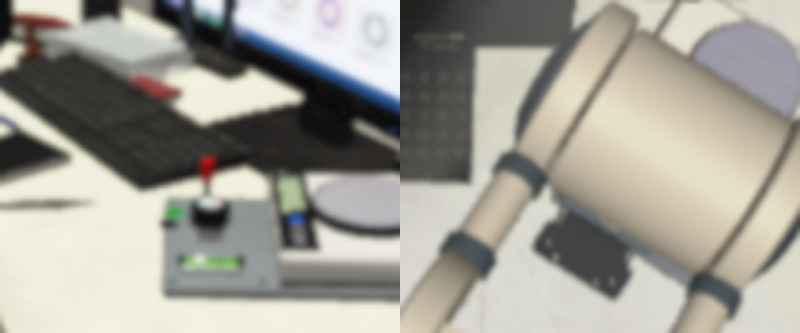

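The first scene image shows the lever, knob and vial clearly; the top view is blocked by the arm. The move was refused because every row needs all five keys, so I'll resend it.

Call:
{"op": "jog_arm", "data": {
  "steps": [
    {"x": 33, "y": 51, "z": -20, "roll": 0, "claw": 0.48},
    {"x": 33, "y": 51, "z": -60, "roll": 0, "claw": 0.48},
    {"x": 33, "y": 51, "z": -100, "roll": 0, "claw": 0.48},
    {"x": 33, "y": 51, "z": -130, "roll": 0, "claw": 0.48},
    {"x": 33, "y": 51, "z": -130, "roll": 0, "claw": 0.48},
    {"x": 33, "y": 51, "z": -130, "roll": 0, "claw": 0.48}
  ]
}}

```text
time: 1.68
tool_pos: [505.9, -168.3, 83.3]
tcp_rot: [[0.507, 0.862, -0.003], [0.862, -0.507, 0.001], [-0.0, -0.004, -1.0]]
wrist_force: [-0.6, -0.4, 1.4]
finger_gap: 23.5
gripper_force: 0.0
```

Run:
```python
from h import *
print(r.get_state()["tool_pos"],r.get_state()["finger_gap"])
s=r.camera("scene");im=s["img"]
print(proj(s,r.get_state()["tool_pos"]))
h=cv2.cvtColor(im,cv2.COLOR_BGR2HSV);m=cv2.inRange(h,(0,120,90),(8,255,255))[180:225,230:290];ys,xs=np.nonzero(m);print(xs.mean()+230 if len(xs) else None,ys.min()+180 if len(xs) else None)
cv2.imwrite("pics/s3.png",cv2.resize(im[150:250,200:320],None,fx=6,fy=6,interpolation=cv2.INTER_CUBIC))
```

```text
[ 505.91116059 -168.31799972   83.28555867] 23.5277434582386
[258.21713985 196.29132511]
255.4848484848485 180
```

View pics/s3.png

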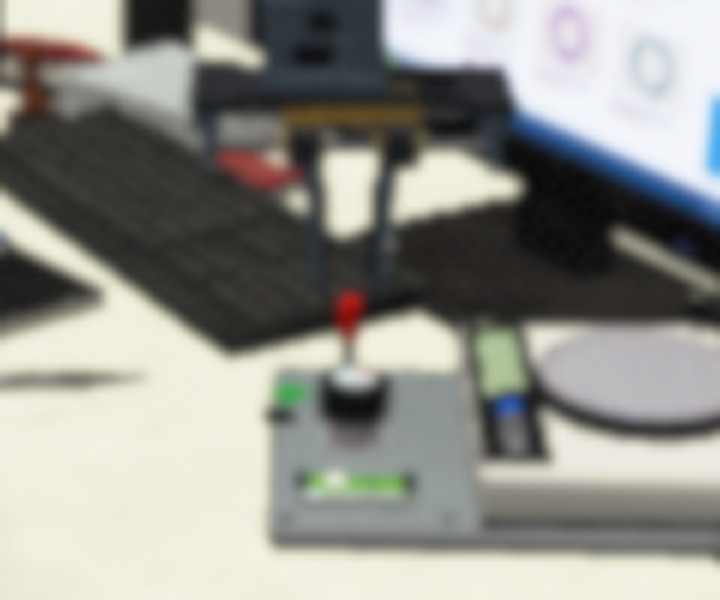

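The red pin (350,310) sits centrally between the finger tips (318 and 382). I'll descend.

Call:
{"op": "jog_arm", "data": {
  "steps": [
    {"x": 0, "y": 0, "z": -12, "roll": 0, "claw": 0.48},
    {"x": 0, "y": 0, "z": -24, "roll": 0, "claw": 0.48},
    {"x": 0, "y": 0, "z": -33, "roll": 0, "claw": 0.48},
    {"x": 0, "y": 0, "z": -33, "roll": 0, "claw": 0.48},
    {"x": 0, "y": 0, "z": -33, "roll": 0, "claw": 0.48}
  ]
}}

```text
time: 2.15
tool_pos: [507.5, -169.0, 52.2]
tcp_rot: [[0.507, 0.862, 0.001], [0.862, -0.507, -0.001], [0.0, 0.001, -1.0]]
wrist_force: [-0.6, -0.4, 0.7]
finger_gap: 23.3
gripper_force: 0.0
```

Call:
{"op": "jog_arm", "data": {
  "steps": [
    {"x": -6, "y": 3, "z": -2, "roll": 0.1, "claw": 0.48},
    {"x": -12, "y": 6, "z": -2, "roll": 0.2, "claw": 0.48},
    {"x": -18.5, "y": 8, "z": -2, "roll": 0.3, "claw": 0.48},
    {"x": -25, "y": 9, "z": -2, "roll": 0.4, "claw": 0.48},
    {"x": -32, "y": 10, "z": -2, "roll": 0.5, "claw": 0.48},
    {"x": -38.5, "y": 10, "z": -2, "roll": 0.6, "claw": 0.48},
    {"x": -45, "y": 9, "z": -2, "roll": 0.7, "claw": 0.48},
    {"x": -52, "y": 8, "z": -2, "roll": 0.8, "claw": 0.48},
    {"x": -52, "y": 8, "z": -2, "roll": 0.8, "claw": 0.48}
  ]
}}

```text
time: 2.9
tool_pos: [454.6, -160.8, 50.1]
tcp_rot: [[-0.271, 0.963, 0.001], [0.963, 0.271, -0.001], [-0.001, 0.001, -1.0]]
wrist_force: [0.4, 0.1, 0.1]
finger_gap: 23.7
gripper_force: 0.0
```

Run:
```python
from h import *
st=r.get_state();print(st["tool_pos"],st["finger_gap"],st["wrist_force"])
s=r.camera("scene");im=s["img"]
H=np.array((472.5,-226.4));
for a in(0,.6,.7,.8,.9,1.0,1.1):
    p=H+73*np.array((np.cos(1.04+a),np.sin(1.04+a)));print(a,p.round(1),proj(s,(*p,60)).round(1))
h=cv2.cvtColor(im,cv2.COLOR_BGR2HSV);m=cv2.inRange(h,(0,120,90),(8,255,255))[190:225,225:290];ys,xs=np.nonzero(m);print(xs.mean()+225,ys.mean()+190,len(xs))
cv2.imwrite("pics/s4.png",cv2.resize(im[170:250,210:310],None,fx=6,fy=6,interpolation=cv2.INTER_CUBIC))
```

```text
[ 454.56451103 -160.8074793    50.08069646] 23.736664032316927 [0.36120988 0.07853742 0.08186547]
0 [ 509.5 -163.4] [257.8 202.3]
0.6 [ 467.5 -153.6] [245.9 203.7]
0.7 [ 460.2 -154.4] [244.2 204.2]
0.8 [ 453.1 -156. ] [242.7 204.8]
0.9 [ 446.2 -158.3] [241.2 205.4]
1.0 [ 439.5 -161.3] [239.9 206.1]
1.1 [ 433.2 -164.9] [238.8 206.9]
245.0 202.0 3
```

View pics/s4.png

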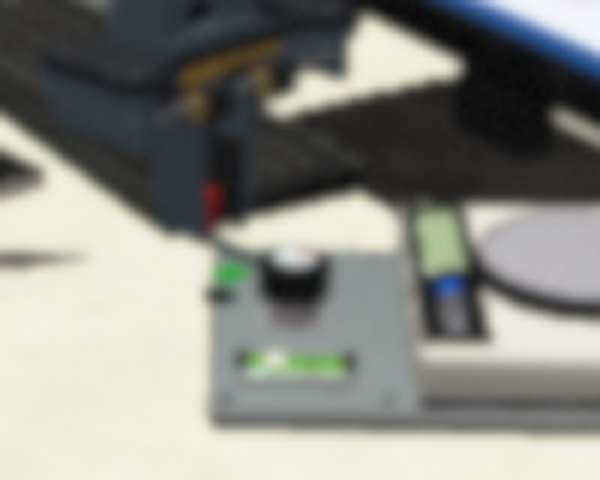

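The lever is off the red mark, with the red pin at about (212,200) in the crop (245 in full pixels), or roughly 0.7 rad. I'll move on to the middle of the green mark.

Call:
{"op": "jog_arm", "data": {
  "steps": [
    {"x": -6, "y": -2, "z": 0, "roll": 0.1, "claw": 0.48},
    {"x": -12, "y": -4.5, "z": 0, "roll": 0.19, "claw": 0.48},
    {"x": -17.5, "y": -7.5, "z": 0, "roll": 0.28, "claw": 0.48},
    {"x": -17.5, "y": -7.5, "z": 0, "roll": 0.28, "claw": 0.48},
    {"x": -17.5, "y": -7.5, "z": 0, "roll": 0.28, "claw": 0.48}
  ]
}}

```text
time: 3.37
tool_pos: [438.1, -168.2, 49.4]
tcp_rot: [[-0.517, 0.856, 0.001], [0.856, 0.517, -0.0], [-0.001, 0.001, -1.0]]
wrist_force: [-0.9, -0.4, 0.7]
finger_gap: 23.9
gripper_force: 0.0
```

Call:
{"op": "jog_arm", "data": {
  "steps": [
    {"x": 3.5, "y": 2, "z": 0, "roll": 0, "claw": 0.48},
    {"x": 3.5, "y": 2, "z": 10, "roll": 0, "claw": 0.48},
    {"x": 3.5, "y": 2, "z": 45, "roll": 0, "claw": 0.48},
    {"x": 3.5, "y": 2, "z": 80, "roll": 0, "claw": 0.48},
    {"x": 3.5, "y": 2, "z": 80, "roll": 0, "claw": 0.48},
    {"x": 3.5, "y": 2, "z": 80, "roll": 0, "claw": 0.48}
  ]
}}

```text
time: 3.87
tool_pos: [442.7, -166.3, 130.7]
tcp_rot: [[-0.519, 0.855, 0.004], [0.855, 0.519, -0.002], [-0.004, 0.002, -1.0]]
wrist_force: [-0.9, 0.2, -0.0]
finger_gap: 23.9
gripper_force: 0.0
```

```bash
cat > look.py <<'E'
from h import *
import sys
st=r.get_state();print(st["time"],np.round(st["tool_pos"],1),st["finger_gap"],np.round(st["wrist_force"],1),np.round(st["ft_torque"],2),np.round(st["q"],2),np.degrees(np.arctan2(st["tcp_rot"][1][1],st["tcp_rot"][0][1])))
ims=[]
for i in range(int(sys.argv[2])):
    s=r.camera("scene");ims.append(s["img"].astype(float))
im=np.mean(ims,0).astype(np.uint8)
K=np.array((455.3,-255.7));ex=np.array((.8625,-.506));ey=np.array((.506,.8625))
# sample along the vial axis: mean of brightness, x in mm
C=K-70*ey
xs=np.arange(-28,29,1.0);row=[]
for x in xs:
    p=proj(s,(*(C+x*ex),40)); row.append([cv2.getRectSubPix(im.astype(np.float32),(1,3),tuple(map(float,p+[0,o]))).mean((0,1)) for o in(-1,0,1)])
row=np.array(row)
if len(sys.argv)>3:
    j=row[:,:,0].mean(1);print("blue mean",list(zip(xs.astype(int),j.astype(int))))
h=cv2.cvtColor(im,cv2.COLOR_BGR2HSV);m=cv2.inRange(h,(0,120,90),(8,255,255))[190:225,225:290];ys,xx=np.nonzero(m);
if len(xx):print("pin",xx.mean()+225,ys.mean()+190,len(xx))
w=im[222:240,245:285];print("vial centre px",proj(s,(*C,40)),"ends",proj(s,(*(C-25*ex),40)),proj(s,(*(C+25*ex),40)))
g=cv2.inRange(cv2.cvtColor(w,cv2.COLOR_BGR2HSV),(35,60,60),(85,255,255));ys,xx=np.nonzero(g);print("green",xx.min()+245,xx.max()+245,ys.min()+222,ys.max()+222)
cv2.imwrite(sys.argv[1],cv2.resize(im[190:245,220:300],None,fx=9,fy=9,interpolation=cv2.INTER_CUBIC))
E
python3 look.py pics/s5.png 4 1
```

```text
3.8667 [ 442.7 -166.3  130.7] 23.86262533171935 [-0.9  0.2 -0. ] [ 0.04 -0.13 -0.02] [-0.49  0.39  1.82  0.    0.93 -1.03] 31.29515004833504
blue mean [(np.int64(-28), np.int64(124)), (np.int64(-27), np.int64(127)), (np.int64(-26), np.int64(131)), (np.int64(-25), np.int64(134)), (np.int64(-24), np.int64(139)), (np.int64(-23), np.int64(143)), (np.int64(-22), np.int64(147)), (np.int64(-21), np.int64(150)), (np.int64(-20), np.int64(154)), (np.int64(-19), np.int64(157)), (np.int64(-18), np.int64(161)), (np.int64(-17), np.int64(164)), (np.int64(-16), np.int64(167)), (np.int64(-15), np.int64(169)), (np.int64(-14), np.int64(170)), (np.int64(-13), np.int64(171)), (np.int64(-12), np.int64(170)), (np.int64(-11), np.int64(168)), (np.int64(-10), np.int64(167)), (np.int64(-9), np.int64(162)), (np.int64(-8), np.int64(158)), (np.int64(-7), np.int64(153)), (np.int64(-6), np.int64(148)), (np.int64(-5), np.int64(142)), (np.int64(-4), np.int64(137)), (np.int64(-3), np.int64(134)), (np.int64(-2), np.int64(131)), (np.int64(-1), np.int64(127)), (np.int64(0), np.int64(126)), (np.int64(1), np.int64(125)), (
[... 298 characters left out ...]
), (np.int64(12), np.int64(122)), (np.int64(13), np.int64(122)), (np.int64(14), np.int64(122)), (np.int64(15), np.int64(122)), (np.int64(16), np.int64(121)), (np.int64(17), np.int64(121)), (np.int64(18), np.int64(120)), (np.int64(19), np.int64(119)), (np.int64(20), np.int64(118)), (np.int64(21), np.int64(116)), (np.int64(22), np.int64(113)), (np.int64(23), np.int64(110)), (np.int64(24), np.int64(108)), (np.int64(25), np.int64(109)), (np.int64(26), np.int64(109)), (np.int64(27), np.int64(111)), (np.int64(28), np.int64(117))]
pin 239.93548387096774 204.93548387096774 31
vial centre px [259.31231387 231.00878843] ends [251.15030759 231.01201127] [267.45844719 231.00557185]
green 251 267 229 231
```

View pics/s5.png

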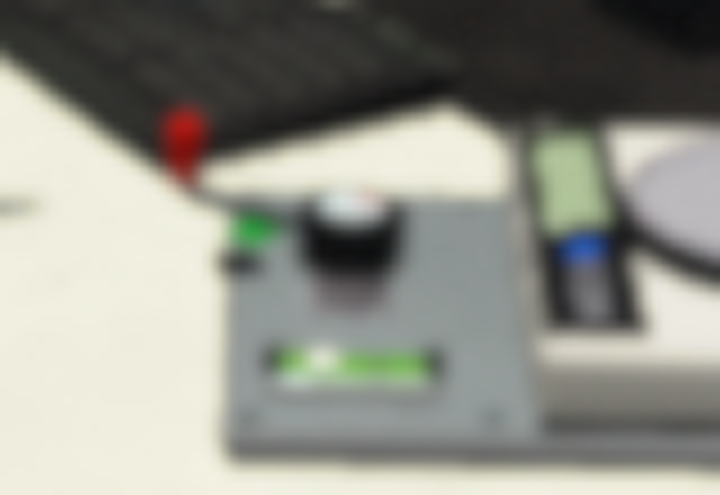

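The lever pin measures 239.9 px, and the expected value at 1.0 rad is 239.9, so the clamp is open at mid-green. The bubble at (323,357) is about 10 to 12 mm ahead of the vial's middle (354,362), so roughly 2.3 rad is needed. Next I'll go over the knob.

Call:
{"op": "jog_arm", "data": {
  "steps": [
    {"x": 6, "y": -40, "z": 0, "roll": -0.12, "claw": -0.5},
    {"x": 12.5, "y": -80, "z": 0, "roll": -0.24, "claw": -0.5},
    {"x": 12.5, "y": -89.5, "z": -10, "roll": -0.36, "claw": -0.5},
    {"x": 12.5, "y": -89.5, "z": -30, "roll": -0.48, "claw": -0.5},
    {"x": 12.5, "y": -89.5, "z": -30, "roll": -0.6, "claw": -0.5},
    {"x": 12.5, "y": -89.5, "z": -30, "roll": -0.72, "claw": -0.5},
    {"x": 12.5, "y": -89.5, "z": -30, "roll": -0.84, "claw": -0.5},
    {"x": 12.5, "y": -89.5, "z": -30, "roll": -0.96, "claw": -0.5},
    {"x": 12.5, "y": -89.5, "z": -30, "roll": -1.08, "claw": -0.5},
    {"x": 12.5, "y": -89.5, "z": -30, "roll": -1.2, "claw": -0.5}
  ]
}}

```text
time: 4.9
tool_pos: [453.0, -255.0, 97.8]
tcp_rot: [[0.611, 0.791, -0.002], [0.791, -0.611, 0.001], [-0.0, -0.002, -1.0]]
wrist_force: [0.1, -1.0, -0.1]
finger_gap: 68.4
gripper_force: 0.0
```

Call:
{"op": "jog_arm", "data": {
  "steps": [
    {"x": 0, "y": 0, "z": 0, "roll": -0.12, "claw": -0.5},
    {"x": 0, "y": 0, "z": 0, "roll": -0.24, "claw": -0.5},
    {"x": 0, "y": 0, "z": 0, "roll": -0.36, "claw": -0.5},
    {"x": 0, "y": 0, "z": 0, "roll": -0.4, "claw": -0.5},
    {"x": 0, "y": 0, "z": 0, "roll": -0.4, "claw": -0.5},
    {"x": 0, "y": 0, "z": 0, "roll": -0.4, "claw": -0.5}
  ]
}}

```text
time: 5.4
tool_pos: [453.1, -255.2, 98.1]
tcp_rot: [[0.867, 0.498, -0.001], [0.498, -0.867, 0.001], [-0.001, -0.001, -1.0]]
wrist_force: [0.5, 0.4, 0.1]
finger_gap: 68.5
gripper_force: 0.0
```

```bash
python3 look.py pics/s6.png 2
```

```text
5.4 [ 453.1 -255.2   98.1] 68.51801313478768 [0.5 0.4 0.1] [-0.03 -0.01 -0.03] [-0.63  0.5   1.73  0.    0.91  0.42] -60.13789637233848
pin 239.93548387096774 204.93548387096774 31
vial centre px [259.31231387 231.00878843] ends [251.15030759 231.01201127] [267.45844719 231.00557185]
green 251 267 229 231
```

View pics/s6.png

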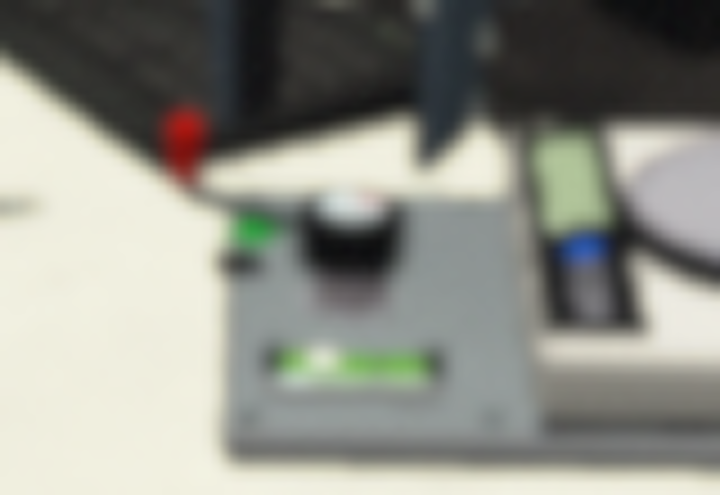

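The fingers straddle the knob (350,205) above it, and the lever pin hasn't moved. I'll triangulate the knob from both views.

Run:
```python
from h import *
s=r.camera("scene");im=s["img"]
print("proj K",proj(s,(455.3,-255.7,71)), proj(s,(472.5,-226.4,41)))
h=cv2.cvtColor(im,cv2.COLOR_BGR2HSV)
d=(h[...,2]<75).astype(np.uint8)[208:224,248:270];print(d)
g=im[208:216,252:266].mean(2).astype(int);print(g)
print(ray(s,258.5,212.3,71))
```

```text
proj K [258.78680586 212.26302086] [258.32942093 216.21593229]
[[0 0 0 0 0 0 0 0 0 0 0 0 0 0 0 0 0 0 0 0 0 0]
 [0 0 0 0 0 0 0 0 0 0 0 0 0 0 0 0 0 0 0 0 0 0]
 [0 0 0 0 0 0 0 0 0 0 0 0 0 0 0 0 0 0 0 0 0 0]
 [0 0 0 0 0 0 0 0 0 0 0 0 0 0 0 0 0 0 0 0 0 0]
 [0 0 0 0 0 0 0 0 0 0 0 0 0 0 0 0 0 0 0 0 0 0]
 [0 0 0 0 0 0 0 0 0 0 0 0 0 0 0 0 0 0 0 0 0 0]
 [0 0 0 0 0 1 1 0 0 0 0 0 0 0 0 1 0 0 0 0 0 0]
 [0 0 0 0 0 1 1 1 1 1 0 0 0 1 1 1 0 0 0 0 0 0]
 [0 0 0 0 0 0 1 1 1 1 1 1 1 1 1 1 0 0 0 0 0 0]
 [0 0 0 0 0 0 1 1 1 1 1 1 1 1 1 1 0 0 0 0 0 0]
 [0 0 0 0 0 0 1 1 1 1 1 1 1 1 1 1 0 0 0 0 0 0]
 [0 0 0 0 0 0 0 1 1 1 1 1 1 1 1 1 0 0 0 0 0 0]
 [0 0 0 0 0 0 0 0 1 1 1 1 1 1 1 0 0 0 0 0 0 0]
 [0 0 0 0 0 0 0 0 0 0 0 0 0 0 0 0 0 0 0 0 0 0]
 [0 0 0 0 0 0 0 0 0 0 0 0 0 0 0 0 0 0 0 0 0 0]
 [0 0 0 0 0 0 0 0 0 0 0 0 0 0 0 0 0 0 0 0 0 0]]
[[231 232 233 233 233 234 234 235 234 234 234 234 229 207]
 [230 231 230 230 230 231 231 231 230 231 232 232 230 220]
 [218 217 214 213 215 220 222 220 217 217 220 221 222 220]
 [184 178 171 178 197 212 216 211 203 197 191 188 189 193]
 [142 130 125 152 188 212 217 214 204 189 163 137 138 152]
 [108  92  87 123 163 188 196 195 188 170 136  98  98 124]
 [ 87  68  57  78 107 131 144 145 137 120  91  68  82 116]
 [ 91  66  40  38  53  69  80  81  75  63  46  46  77 114]]
[ 454.35405354 -255.47864131   71.        ]
```

Call:
{"op": "jog_arm", "data": {
  "steps": [
    {"x": 2, "y": -0.5, "z": -15, "roll": 0, "claw": -0.3},
    {"x": 2, "y": -0.5, "z": -30, "roll": 0, "claw": -0.2},
    {"x": 2, "y": -0.5, "z": -42, "roll": 0, "claw": -0.1},
    {"x": 2, "y": -0.5, "z": -46, "roll": 0, "claw": 0.0},
    {"x": 2, "y": -0.5, "z": -46, "roll": 0, "claw": 0.0},
    {"x": 2, "y": -0.5, "z": -46, "roll": 0, "claw": 0.0}
  ]
}}

```text
time: 6.05
tool_pos: [455.5, -256.0, 53.1]
tcp_rot: [[0.868, 0.497, -0.0], [0.497, -0.868, 0.0], [-0.0, -0.0, -1.0]]
wrist_force: [-0.1, 0.4, -0.0]
finger_gap: 45.7
gripper_force: 0.0
```

Call:
{"op": "jog_arm", "data": {
  "steps": [
    {"x": 0, "y": 0, "z": 0, "roll": 0, "claw": 0.3},
    {"x": 0, "y": 0, "z": 0, "roll": 0, "claw": 0.3},
    {"x": 0, "y": 0, "z": 0, "roll": 0, "claw": 0.3},
    {"x": 0, "y": 0, "z": 0, "roll": 0, "claw": 0.3},
    {"x": 0, "y": 0, "z": 0, "roll": 0, "claw": 0.3},
    {"x": 0, "y": 0, "z": 0, "roll": 0, "claw": 0.3}
  ],
  "squeeze": 30
}}

```text
time: 6.55
tool_pos: [455.9, -256.3, 53.4]
tcp_rot: [[0.868, 0.497, 0.001], [0.497, -0.868, -0.001], [0.001, 0.001, -1.0]]
wrist_force: [1.3, -1.0, 6.1]
finger_gap: 36.9
gripper_force: 30.0
```

Call:
{"op": "jog_arm", "data": {
  "steps": [
    {"x": 0, "y": 0, "z": -0.5, "roll": 0, "claw": 0.3},
    {"x": 0, "y": 0, "z": -0.5, "roll": 0, "claw": 0.3},
    {"x": 0, "y": 0, "z": -0.5, "roll": 0, "claw": 0.3}
  ],
  "squeeze": 40
}}

```text
time: 6.8
tool_pos: [456.0, -256.4, 53.2]
tcp_rot: [[0.868, 0.497, 0.001], [0.497, -0.868, -0.001], [0.001, 0.001, -1.0]]
wrist_force: [-1.1, -0.2, 14.1]
finger_gap: 37.1
gripper_force: 40.0
```

Call:
{"op": "jog_arm", "data": {
  "steps": [
    {"x": 0, "y": 0, "z": 0.25, "roll": 0, "claw": 0.3},
    {"x": 0, "y": 0, "z": 0.25, "roll": 0.08, "claw": 0.3},
    {"x": 0, "y": 0, "z": 0.25, "roll": 0.16, "claw": 0.3},
    {"x": 0, "y": 0, "z": 0.25, "roll": 0.24, "claw": 0.3},
    {"x": 0, "y": 0, "z": 0.25, "roll": 0.32, "claw": 0.3},
    {"x": 0, "y": 0, "z": 0.25, "roll": 0.4, "claw": 0.3},
    {"x": 0, "y": 0, "z": 0.25, "roll": 0.4, "claw": 0.3},
    {"x": 0, "y": 0, "z": 0.25, "roll": 0.4, "claw": 0.3}
  ]
}}

```text
time: 7.47
tool_pos: [455.6, -256.0, 53.3]
tcp_rot: [[0.605, 0.796, 0.0], [0.796, -0.605, -0.0], [0.0, 0.001, -1.0]]
wrist_force: [-1.6, 0.9, 13.0]
finger_gap: 37.1
gripper_force: 40.0
```

Call:
{"op": "jog_arm", "data": {
  "steps": [
    {"x": 0, "y": 0, "z": 0.2, "roll": 0.1, "claw": 0.3},
    {"x": 0, "y": 0, "z": 0.2, "roll": 0.2, "claw": 0.3},
    {"x": 0, "y": 0, "z": 0.2, "roll": 0.3, "claw": 0.3},
    {"x": 0, "y": 0, "z": 0.2, "roll": 0.4, "claw": 0.3},
    {"x": 0, "y": 0, "z": 0.2, "roll": 0.5, "claw": 0.3},
    {"x": 0, "y": 0, "z": 0.2, "roll": 0.6, "claw": 0.3},
    {"x": 0, "y": 0, "z": 0.2, "roll": 0.7, "claw": 0.3},
    {"x": 0, "y": 0, "z": 0.2, "roll": 0.8, "claw": 0.3},
    {"x": 0, "y": 0, "z": 0.2, "roll": 0.8, "claw": 0.3}
  ]
}}

```text
time: 8.22
tool_pos: [454.8, -255.6, 53.3]
tcp_rot: [[-0.155, 0.988, -0.001], [0.988, 0.155, 0.001], [0.001, -0.001, -1.0]]
wrist_force: [-4.9, 1.7, 12.5]
finger_gap: 36.7
gripper_force: 40.0
```

Call:
{"op": "jog_arm", "data": {
  "steps": [
    {"x": 0, "y": 0, "z": 0, "roll": 0.1, "claw": 0.3},
    {"x": 0, "y": 0, "z": 0, "roll": 0.2, "claw": 0.3},
    {"x": 0, "y": 0, "z": 0, "roll": 0.3, "claw": 0.3},
    {"x": 0, "y": 0, "z": 0, "roll": 0.4, "claw": 0.3},
    {"x": 0, "y": 0, "z": 0, "roll": 0.5, "claw": 0.3},
    {"x": 0, "y": 0, "z": 0, "roll": 0.6, "claw": 0.3},
    {"x": 0, "y": 0, "z": 0, "roll": 0.6, "claw": 0.3},
    {"x": 0, "y": 0, "z": 0, "roll": 0.6, "claw": 0.3}
  ]
}}

```text
time: 8.88
tool_pos: [454.3, -255.5, 53.2]
tcp_rot: [[-0.682, 0.732, -0.002], [0.732, 0.682, 0.001], [0.002, -0.001, -1.0]]
wrist_force: [-8.6, 0.9, 15.4]
finger_gap: 37.1
gripper_force: 40.0
```

Call:
{"op": "jog_arm", "data": {
  "steps": [
    {"x": 0, "y": 0, "z": 0, "roll": 0, "claw": 0.3},
    {"x": 0, "y": 0, "z": 0, "roll": 0, "claw": 0.3},
    {"x": 0, "y": 0, "z": 0, "roll": 0, "claw": 0.3},
    {"x": 0, "y": 0, "z": 0, "roll": 0, "claw": 0.3},
    {"x": 0, "y": 0, "z": 0, "roll": 0, "claw": 0.3},
    {"x": 0, "y": 0, "z": 0, "roll": 0, "claw": 0.3},
    {"x": 0, "y": 0, "z": 0, "roll": 0, "claw": 0.3},
    {"x": 0, "y": 0, "z": 0, "roll": 0, "claw": 0.3},
    {"x": 0, "y": 0, "z": 0, "roll": 0, "claw": 0.3},
    {"x": 0, "y": 0, "z": 0, "roll": 0, "claw": 0.3}
  ]
}}

```text
time: 9.72
tool_pos: [454.3, -255.5, 53.2]
tcp_rot: [[-0.681, 0.732, -0.002], [0.732, 0.681, 0.001], [0.002, -0.001, -1.0]]
wrist_force: [-8.9, 0.4, 15.2]
finger_gap: 37.4
gripper_force: 40.0
```

Run:
```python
from h import *
import time
st=r.get_state();print(st["time"],np.round(st["tool_pos"],1),np.round(st["wrist_force"],1),np.round(st["ft_torque"],2),np.round(st["q"],2),np.degrees(np.arctan2(st["tcp_rot"][1][1],st["tcp_rot"][0][1])))
a=cv2.imread("pics/scene0.png")
ims=[r.camera("scene")["img"].astype(float) for i in range(20)]
im=np.mean(ims,0);np.save("a1.npy",im)
for n,x in(("start",a.astype(float)),("now",im)):
    w=x[227:235,246:273];g=w[...,2]  # red: green tube low, bubble high
    print(n);print(g[1:6].astype(int))
for n in("s7",):
    A=cv2.resize(im[190:245,220:300].astype(np.uint8),None,fx=9,fy=9,interpolation=cv2.INTER_CUBIC);cv2.imwrite("pics/s7.png",A)
```

```text
9.7167 [ 454.3 -255.5   53.2] [-8.9  0.4 15.2] [0.31 1.45 0.07] [-0.63  0.57  1.77 -0.    0.8  -1.38] 42.927687440945746
start
[[151 147 139 126 121 128 137 148 168 182 182 169 153 147 144 144 143 145
  143 141 136 128 126 133 136 119  87]
 [151 145 132 110  98 109 125 145 180 206 206 183 153 135 132 129 129 130
  130 126 118 104 103 122 133 119  87]
 [151 145 133 109  98 114 130 148 176 201 202 180 151 131 126 121 121 123
  125 122 110  92  89 115 132 120  87]
 [151 147 139 126 127 146 160 165 169 179 178 169 156 148 143 139 140 142
  143 140 127 109 102 121 134 120  88]
 [151 149 145 141 146 162 172 171 166 165 164 163 161 157 154 152 151 154
  156 153 144 128 122 131 137 122  90]]
now
[[148 145 143 138 138 142 145 146 146 147 149 155 159 157 152 147 146 146
  146 145 144 141 140 143 145 146 146]
 [148 144 135 122 119 128 135 138 138 141 151 170 183 180 163 144 137 137
  138 137 131 123 124 134 143 147 147]
 [150 143 127 103  95 109 122 127 127 131 153 186 207 203 175 141 125 124
  124 122 112  97 101 124 141 148 149]
 [151 144 127 102  95 114 130 134 133 135 155 187 206 203 178 148 133 131
  129 122 108  93  98 122 141 148 149]
 [151 146 135 121 125 145 161 166 163 159 166 182 193 192 182 171 167 164
  157 147 134 120 117 130 143 148 149]]
```

View pics/s7.png

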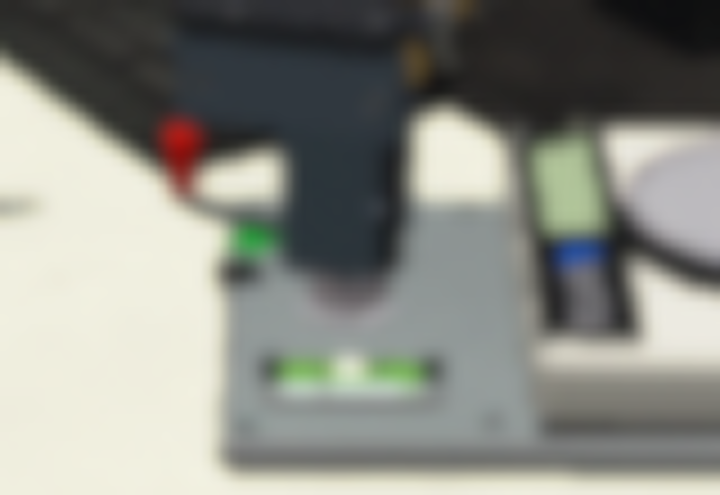

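Most of the turn is done: the bubble at (350,368) is about 0.3 px (0.9 mm) ahead of the midpoint of the tube's black ends. I'll add 0.15 rad and ease the side load and the press.

Call:
{"op": "jog_arm", "data": {
  "steps": [
    {"x": -0.3, "y": 0, "z": 0.15, "roll": 0.06, "claw": 0.3},
    {"x": -0.6, "y": 0, "z": 0.3, "roll": 0.12, "claw": 0.3},
    {"x": -0.6, "y": 0, "z": 0.3, "roll": 0.16, "claw": 0.3},
    {"x": -0.6, "y": 0, "z": 0.3, "roll": 0.16, "claw": 0.3},
    {"x": -0.6, "y": 0, "z": 0.3, "roll": 0.16, "claw": 0.3},
    {"x": -0.6, "y": 0, "z": 0.3, "roll": 0.16, "claw": 0.3}
  ]
}}

```text
time: 11.22
tool_pos: [453.9, -255.5, 53.4]
tcp_rot: [[-0.789, 0.614, -0.002], [0.614, 0.789, 0.001], [0.002, -0.0, -1.0]]
wrist_force: [-6.4, 0.1, 10.4]
finger_gap: 36.9
gripper_force: 40.0
```

Call:
{"op": "jog_arm", "data": {
  "steps": [
    {"x": -0.6, "y": 0, "z": 0, "roll": 0, "claw": 0.3},
    {"x": -1, "y": 0, "z": 0, "roll": 0, "claw": 0.3},
    {"x": -1, "y": 0, "z": 0, "roll": 0, "claw": 0.3},
    {"x": -1, "y": 0, "z": 0, "roll": 0, "claw": 0.3},
    {"x": -1, "y": 0, "z": 0, "roll": 0, "claw": 0.3},
    {"x": -1, "y": 0, "z": 0, "roll": 0, "claw": 0.3},
    {"x": -1, "y": 0, "z": 0, "roll": 0, "claw": 0.3},
    {"x": -1, "y": 0, "z": 0, "roll": 0, "claw": 0.3},
    {"x": -1, "y": 0, "z": 0, "roll": 0, "claw": 0.3},
    {"x": -1, "y": 0, "z": 0, "roll": 0, "claw": 0.3}
  ]
}}

```text
time: 12.05
tool_pos: [453.6, -255.5, 53.4]
tcp_rot: [[-0.789, 0.615, -0.0], [0.615, 0.789, 0.001], [0.001, 0.0, -1.0]]
wrist_force: [-1.7, 1.6, 7.4]
finger_gap: 36.5
gripper_force: 40.0
```

```bash
cat > bub.py <<'E'
from h import *
for i in range(10):r.camera("scene")
ims=[r.camera("scene")["img"].astype(float) for i in range(12)]
im=np.mean(ims,0)
st=r.get_state();print(st["time"],np.round(st["tool_pos"],1),np.round(st["wrist_force"],1),np.round(st["ft_torque"],2),st["gripper_force"])
def an(im):
    for v in(228,229,230,231):
        g=im[v,246:273,2]
        def cen(a,b,sg):
            i=np.arange(a,b);w=sg*g[a:b];w=np.clip(w-(w.min() if sg<0 else np.median(w)),0,None)**1;return (i*w).sum()/w.sum()
        f=lambda k:k+.5*(g[k-1]-g[k+1])/(g[k-1]-2*g[k]+g[k+1])
        a=f(2+g[2:7].argmin());b=f(19+g[19:24].argmin());c=f(7+g[7:18].argmax())
        print(v,"ends",a.round(2),b.round(2),"bub",c.round(2),"offset mm",((c-(a+b)/2)*3.07).round(2))
an(cv2.imread("pics/scene0.png").astype(float));print();an(np.load("a1.npy"));print();an(im)
cv2.imwrite("pics/s8.png",cv2.resize(im[205:245,230:290].astype(np.uint8),None,fx=12,fy=12,interpolation=cv2.INTER_CUBIC))
h=cv2.cvtColor(im.astype(np.uint8),cv2.COLOR_BGR2HSV);m=cv2.inRange(h,(0,120,90),(8,255,255))[190:225,225:290];ys,xx=np.nonzero(m);print("pin",xx.mean()+225,ys.mean()+190)
E
python3 bub.py
```

```text
13.15 [ 453.6 -255.5   53.4] [-2.   1.4  7.7] [0.8  0.04 0.04] 39.97111737728119
228 ends 3.92 21.72 bub 9.5 offset mm -10.19
229 ends 4.02 21.55 bub 9.5 offset mm -10.09
230 ends 3.91 21.6 bub 9.54 offset mm -9.86
231 ends 3.43 21.77 bub 9.41 offset mm -9.79

228 ends 3.64 21.61 bub 12.23 offset mm -1.23
229 ends 3.77 21.47 bub 12.3 offset mm -0.99
230 ends 3.87 21.28 bub 12.32 offset mm -0.77
231 ends 3.78 21.27 bub 12.33 offset mm -0.58

228 ends 3.7 21.64 bub 12.2 offset mm -1.43
229 ends 3.8 21.44 bub 12.3 offset mm -0.99
230 ends 3.89 21.3 bub 12.36 offset mm -0.72
231 ends 3.79 21.32 bub 12.38 offset mm -0.53
pin 239.68 206.04
```

View pics/s8.png

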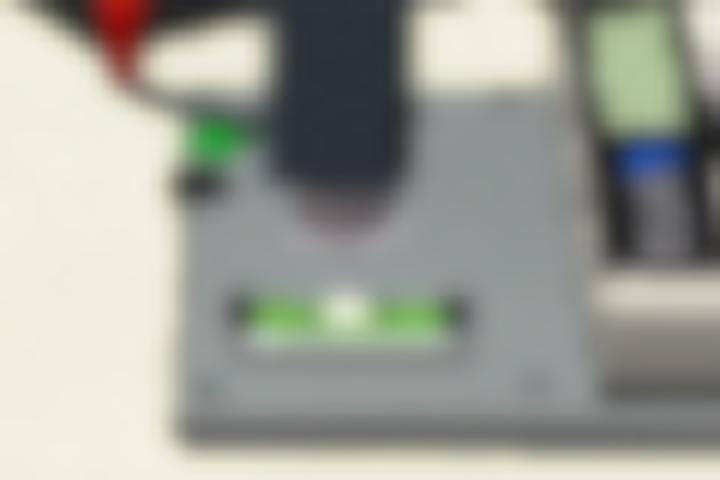

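The bubble at (345,312) has green from 255 to 320 on its left and from 372 to 445 on its right, so it is still about 0.9 mm toward the front. I'll add 0.2 rad and a little more press.

Call:
{"op": "jog_arm", "data": {
  "steps": [
    {"x": 0, "y": 0, "z": -0.15, "roll": 0.07, "claw": 0.3},
    {"x": 0, "y": 0, "z": -0.15, "roll": 0.14, "claw": 0.3},
    {"x": 0, "y": 0, "z": -0.15, "roll": 0.2, "claw": 0.3},
    {"x": 0, "y": 0, "z": -0.15, "roll": 0.2, "claw": 0.3},
    {"x": 0, "y": 0, "z": -0.15, "roll": 0.2, "claw": 0.3},
    {"x": 0, "y": 0, "z": -0.15, "roll": 0.2, "claw": 0.3},
    {"x": 0, "y": 0, "z": -0.15, "roll": 0.2, "claw": 0.3},
    {"x": 0, "y": 0, "z": -0.15, "roll": 0.2, "claw": 0.3},
    {"x": 0, "y": 0, "z": -0.15, "roll": 0.2, "claw": 0.3},
    {"x": 0, "y": 0, "z": -0.15, "roll": 0.2, "claw": 0.3}
  ]
}}

```text
time: 13.98
tool_pos: [453.4, -255.6, 53.3]
tcp_rot: [[-0.895, 0.445, -0.001], [0.445, 0.895, 0.0], [0.001, 0.0, -1.0]]
wrist_force: [-3.1, 1.0, 9.8]
finger_gap: 36.8
gripper_force: 40.0
```

```bash
for i in 1; do python3 -c "
from h import *
for i in range(15):r.camera('scene')"; python3 bub.py | sed -n '1p;11,$p'; done
```

```text
15.8333 [ 453.4 -255.6   53.3] [-3.8  0.5 10.3] [0.67 0.41 0.07] 39.97890651226044

228 ends 3.47 21.93 bub 12.4 offset mm -0.91
229 ends 3.73 21.65 bub 12.63 offset mm -0.19
230 ends 3.85 21.36 bub 12.64 offset mm 0.11
231 ends 3.89 21.25 bub 12.66 offset mm 0.27
pin 239.66666666666666 206.0
```

```bash
python3 -c "
from cell import r
print(r.close_job())"
```

```text
the job is handed in; nothing more can be done
None
```

The job is handed in at about 16 s: the clamp lever is at mid-green, the bubble is centred to within about 0.3 mm by camera, and the gripper still holds the knob, pressing down with about 10 N.

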